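# Release the latched key of the darkroom switch box

### The job

Before the paper safe is opened every light must be off, but one of the four identical keys on the switch box is still latched down. With the fingertips tap all four keys lightly, one after the other from left to right, to feel which one sits low; only then press that key fully down once and let it come back up. Do not push down the keys that are already up, pick nothing up, and leave the things round the box where they stand.

Things in the scene. Friction and masses are not known exactly. Their poses are not given: they have to be found in the camera images.
- switch_box: Light switch box, fixed: grey steel, aluminium top plate, 118 mm (x) by 226 mm (y), top plate 52 mm high. Origin at the centre of its underside, on the worktop; its x points away from the robot, its y to the left along the keys, z up; turned up to 0.35 rad. Four identical black keys in one row along its middle (x = 0), 46 mm apart. At the start exactly one, any of them, is latched down.
- key_1: Leftmost key, at y = +69 mm of the box. Origin at the centre of its top face. Cap 34 mm (x) by 26 mm (y), moves straight down only. All four keys: top face 68 mm above the box's underside when up (16 mm proud of the top plate), 62 mm when latched, 57.5 mm at the end stop.
- key_2: Second key from the left, at y = +23 mm of the box. Origin at the centre of its top face. Same shape as key_1. All four keys: the spring pushes up with about 1.8 N when up, 3.3 N at the latched depth, 4.5 N just before the end stop; the latched key hardly gives (under 1 mm) to a push of 2 N.
- key_3: Third key from the left, at y = -23 mm of the box. Origin at the centre of its top face. Same shape as key_1. All four keys: push-push latch. The latched key, pressed to its end stop (10.5 mm below up; 10 mm is enough) and let go, springs up and stays up; pressed that far again it latches again.
- key_4: Rightmost key, at y = -69 mm of the box. Origin at the centre of its top face. Same shape as key_1. All four keys: a key that is up and is pressed less than 8 mm just springs up again; pressed to the end stop and let go, it latches 6 mm down.
- film_can_a: Bystander, loose, close to the box, not to be disturbed: black film can with a grey lid, 34 mm across, 56 mm tall. Origin at the centre of its underside.
- film_can_b: Bystander, loose, close to the box, not to be disturbed: white film can with a black lid, 34 mm across, 56 mm tall. Origin at the centre of its underside.
- focus_scope: Bystander, loose, close to the box, not to be disturbed: small dark grain-focusing scope on a foot, 75x68 mm, 104 mm tall. Origin at the centre of its underside.
- film_tin: Bystander, loose, close to the box, not to be disturbed: round metal tin with a lid, 70 mm across, 41 mm tall. Origin at the centre of its underside.
- marker: Bystander, loose, close to the box, not to be disturbed: capped marker pen lying in front of the box, 130 mm long, 18 mm thick, 22 mm high. Origin at the centre of its underside.
- film_reel: Bystander, loose, close to the box, not to be disturbed: wire film reel, 62 mm across, 40 mm tall. Origin at the centre of its underside.

How it is judged:
By the outcome, as a careful person would: the job done as asked, in the order asked, and still so for the second after the job is handed in, with the robot touching nothing.
It also fails if it takes over 45 s, if anything falls off the work surface, if the arm or the gripper's body presses on something with over 40 N, if the wrist force passes 120 N, or if a joint passes its speed limit or range.

### The arm

A 7-joint arm with a two-finger parallel gripper is mounted at the origin on a cart in front of the work surface, level with it; the furniture and walls round the work are solid. World frame = base frame: x ahead of the robot, y to its left, z up, the work surface at z = 0. Lengths are in m, angles in rad, forces in N, time in s.
With the tool pointing down it reaches from about 0.425 to 0.875 m from the base axis. Payload 8.4 kg.
Tool frame: the origin (TCP) lies at the very end of the fingers, on their centre line; the grasp point (between the pads) lies 19 mm behind it (r.tcp_to_grasp is the distance from the TCP to the grasp point, in m); z points along the fingers, y is the line along which they close (so a half turn about z gives the same grasp; the last joint's range is limited). The gripper opens to 85 mm and grips with 20 to 120 N. Pads are 22 mm wide; open, the fingers measure 114 mm over their backs; the gripper's body (76 mm by 85 mm) begins 54 mm behind the grasp point. The pads swing forward as they close: fully open they stand 13 mm farther back than shut.
Start: joints at [-0.099, 0.333, 0.04, 1.465, -0.013, 1.343, -0.059], TCP at [0.65, -0, 0.231] pointing down, gripper open.
Joint ranges: [-2.58, 2.58], [-0.38, 2.09], [-1.3, 1.39], [0.25, 2.4], [-1.5, 4.64], [0.08, 2.09], [-2.65, 2.65]. Speed limits (rad/s): [2.22, 2.22, 2.79, 2.79, 3.14, 3.14, 3.14].

### API

Orientations are given as a rotation vector (axis times angle).
In Python, from rig import r gives the robot as it stands. The module is installed in compiled form; this text tells all that it offers.
- The arm moves only by the tool send_rows, never from a script. Its argument "deltas" is a list of rows, each an object with "grip": the closure in counts, from 0 (fully open) to 255 (shut); "offset": the shift along the world's x, y, z in m, a list of three; "dr": the turn, a rotation vector about the world's x, y, z in degrees, a list of three. In form: [{"grip": grip, "offset": [dx, dy, dz], "dr": [wx, wy, wz]}, ...]. A call has 1 to 8 rows; each row is the pose to reach, as a shift and turn from the pose commanded when the call began; what a row does not reach only later rows make up. A row lasts 1/10 s, in which the tool goes at most 50 mm and 8.59 degrees, less where a joint would pass 70% of its speed; a pose out of reach is approached as far as the arm can. A call with a gripper value outside its range is refused whole. The fingers move at their own pace and stop on an object; "force" is the grip in N (left out, the last holds). Time passes only in rows, so rows that repeat a pose let the fingers close. It gives the time, the measured TCP pose, the force, the opening and the grip force at its end, in the units of the state.
- r.get_state(): the state, without advancing time (a new reading comes with each control period).
- r.camera(name): name is "scene" or "side" or "wrist"; returns a dict with "image" (420x560x3 uint8, red, green, blue), "fx", "fy", "cx", "cy" (pixels), "pose" (4x4, takes a point from camera to world coordinates). Camera axes: x right, y down, z forward; pixel columns grow to the right and rows downward; lengths in m; the calibration is good to about 2 mm. A picture is of the moment at which its call begins. There is no depth.
- r.sign_off(): hands the job in; it is judged then, once.
The state is a dict: "time_s": time; "q": joint angles; "qvel": joint speeds; "effort": joint torques, N m; "position": TCP position; "orientation": TCP orientation; "contact_force": force on the tool from outside, world axes, zero at the start; "moment": the same for the moment, N m; "grip_width": finger opening in m; "grasp_force": force on a finger pad.
Only numpy, scipy, OpenCV 4.12 (cv2) and the standard library are available. Lean on these libraries where they do the work, as an engineer would, in place of code of your own. Each camera call takes 0.05 s, during which the arm holds its last target. There are 200 camera calls.

## Working session

There is one attempt and no reset: what is moved stays moved. The work goes in short steps, Python scripts to look and compute and a tool call to move; the robot and the scene stay as the last step left them, time stands still between calls to the robot, and variables do not carry over. Pictures are saved under pics/ and viewed, at most 10 in all, crops included, and the job is handed in when it is done.

Besides the shell and the picture viewer there is one more tool, called after "Emit:" as name(argument=value, ...) on one line, values as JSON. send_rows: Moves the arm, as the interface text tells. Its arguments: {"type":"object","properties":{"deltas":{"type":"array"},"force":{"type":"number"}},"required":["deltas"]}

```bash
mkdir -p pics
python3 - <<'E'
from rig import r
import cv2,pickle,numpy as np
np.set_printoptions(precision=4,suppress=True)
for n in ["scene","wrist"]:
    c=r.camera(n); pickle.dump(c,open(n+".pkl","wb")); cv2.imwrite(f"pics/{n}0.png",c["image"][:,:,::-1]); print(n,c["fx"],c["cx"],c["cy"]); print(c["pose"])
s=r.get_state(); print(s["time_s"],s["position"],s["orientation"],s["contact_force"],s["grip_width"])
E
```

```text
scene 447.7459050300469 284.21038750446576 211.10139367935471
[[-0.8229 -0.3427  0.4531  0.0926]
 [-0.568   0.48   -0.6686  0.8043]
 [ 0.0117 -0.8076 -0.5896  0.6652]
 [ 0.      0.      0.      1.    ]]
wrist 373.9099498731085 281.48373442434445 209.07199976115788
[[ 1.     -0.0005 -0.0017  0.6495]
 [-0.0009 -0.9617 -0.2741  0.0703]
 [-0.0015  0.2741 -0.9617  0.3743]
 [ 0.      0.      0.      1.    ]]
0.1 [ 0.6496 -0.      0.2305] [-2.2208 -2.2208  0.0018] [ 0.1876  0.3918 -0.251 ] 0.08538442056806175
```

View pics/scene0.png

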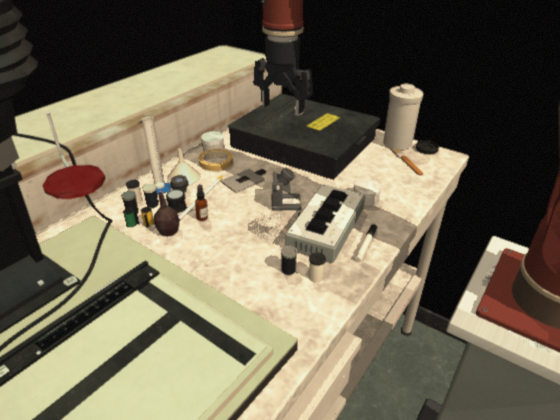

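View pics/wrist0.png

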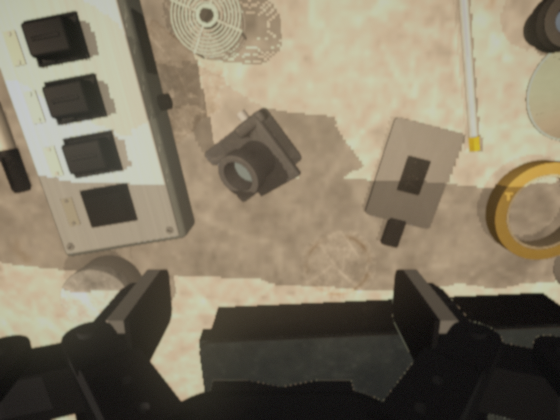

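The scene view shows the box at about (328,220), with the cans, scope, reel and marker around it. In the wrist view the four keys are at about (55,38), (75,98), (93,153) and (108,205), top to bottom = left to right. The near plate corners are at (70,253) and (187,235). I'll measure on the plate and key planes.

```bash
cat > h.py <<'E'
import numpy as np
def ray(c,u,v,z):
    P=c["pose"]; d=P[:3,:3]@np.array([(u-c["cx"])/c["fx"],(v-c["cy"])/c["fy"],1]); o=P[:3,3]
    return o+d*(z-o[2])/d[2]
def pix(c,p):
    P=c["pose"]; q=P[:3,:3].T@(np.asarray(p)-P[:3,3]); return q[0]/q[2]*c["fx"]+c["cx"],q[1]/q[2]*c["fy"]+c["cy"]
E
python3 - <<'E'
import pickle,cv2; from h import *
c=pickle.load(open("wrist.pkl","rb"))
for u,v in [(55,38),(75,98),(93,153),(108,205)]: print(ray(c,u,v,.066).round(4))
for u,v in [(70,253),(187,235)]: print(ray(c,u,v,.052).round(4))
im=c["image"][0:270,0:200,::-1]; cv2.imwrite("pics/crop.png",cv2.resize(im,None,fx=2.2,fy=2.2,interpolation=cv2.INTER_CUBIC))
E
```

```text
[0.4772 0.1176 0.066 ]
[0.4857 0.0739 0.066 ]
[0.4939 0.0305 0.066 ]
[ 0.5006 -0.0139  0.066 ]
[ 0.4526 -0.0638  0.052 ]
[ 0.5625 -0.0462  0.052 ]
```

View pics/crop.png

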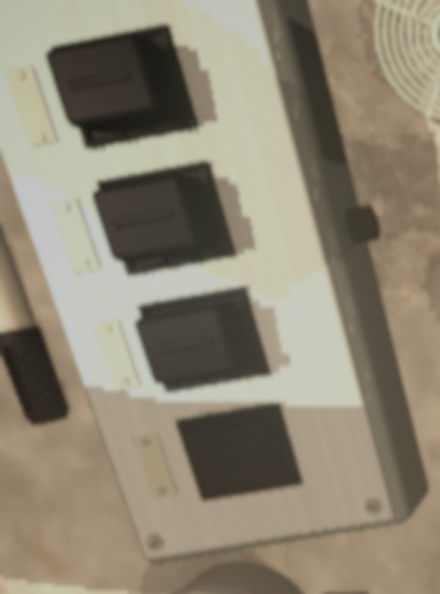

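The crop shows the key top-face centres at crop (102,83), (145,217) and (187,343). Key 4 is in shade, and its whole blob is centred near (240,450). The plate's near corners are at (145,560) and (410,520).

Run:
```python
import pickle; from h import *
c=pickle.load(open("wrist.pkl","rb"))
K=np.array([ray(c,u/2.2,v/2.2,.068) for u,v in [(102,83),(145,217),(187,343)]]);print(K.round(4),np.linalg.norm(np.diff(K,axis=0),axis=1))
d=K[0]-K[2]; yaw=np.arctan2(-d[0],d[1]); ux=np.array([np.cos(yaw),np.sin(yaw)]); uy=np.array([-np.sin(yaw),np.cos(yaw)])
C=np.array([ray(c,u/2.2,v/2.2,.052)[:2] for u,v in [(145,560),(410,520)]]); e=C[1]-C[0]
print("yaw keys",yaw,"yaw edge",np.arctan2(e[1],e[0]),"edge len",np.linalg.norm(e))
o1=(K[:,:2]-np.outer([.069,.023,-.023],uy)).mean(0); o2=C.mean(0)+.113*uy; print("origin",o1,o2)
o=o1*.6+o2*.4
for y in (.069,.023,-.023,-.069): 
    k=o+y*uy; print(k.round(4),np.hypot(*k).round(3),"pix",np.array(pix(c,[*k,.068])).round(1))
```

```text
[[0.4718 0.1174 0.068 ]
 [0.4795 0.0734 0.068 ]
 [0.488  0.0284 0.068 ]] [0.04472905 0.0458021 ]
yaw keys 0.18028463674228937 yaw edge 0.1567425214790097 edge len 0.11465931465956747
origin [0.48389834 0.05044146] [0.48489799 0.0547259 ]
[0.4719 0.12  ] 0.487 pix [46. 34.]
[0.4802 0.0748] 0.486 pix [66.5 96.8]
[0.4884 0.0295] 0.489 pix [ 85.3 154.5]
[ 0.4967 -0.0157] 0.497 pix [102.7 207.7]
```

Emit:
send_rows(deltas=[{"grip": 255, "offset": [-0.036, 0.024, 0], "dr": [0, 0, 2]}, {"grip": 255, "offset": [-0.072, 0.048, 0], "dr": [0, 0, 4]}, {"grip": 255, "offset": [-0.108, 0.072, -0.01], "dr": [0, 0, 6]}, {"grip": 255, "offset": [-0.144, 0.096, -0.04], "dr": [0, 0, 8]}, {"grip": 255, "offset": [-0.172, 0.115, -0.07], "dr": [0, 0, 10]}, {"grip": 255, "offset": [-0.178, 0.119, -0.1], "dr": [0, 0, 10]}, {"grip": 255, "offset": [-0.178, 0.119, -0.115], "dr": [0, 0, 10]}, {"grip": 255, "offset": [-0.178, 0.119, -0.115], "dr": [0, 0, 10]}], force=20)

```text
time_s: 0.9
position: [0.47, 0.1186, 0.1142]
orientation: [-2.017, -2.406, 0.006]
contact_force: [-0.2, -1.0, -0.2]
grip_width: -0.0002
grasp_force: 0.0
```

Run:
```python
from rig import r
import cv2,pickle,numpy as np; from h import *
for n in ["wrist","side"]:
    c=r.camera(n); pickle.dump(c,open(n+"1.pkl","wb")); cv2.imwrite(f"pics/{n}1.png",c["image"][:,:,::-1])
    print([np.round(pix(c,p)) for p in ([.472,.119,.068],[.4966,-.0157,.068])])
s=r.get_state(); print(s["time_s"],s["position"],s["orientation"],s["contact_force"],s["grip_width"])
```

```text
[array([286., 238.]), array([287., 439.])]
[array([314., 227.]), array([311., 195.])]
1.0 [0.47217502 0.11886295 0.11665291] [-2.01967658e+00 -2.40619363e+00  2.92066045e-04] [ 0.94599364  0.30534497 -0.14899426] -1.1124623473040841e-05
```

View pics/wrist1.png

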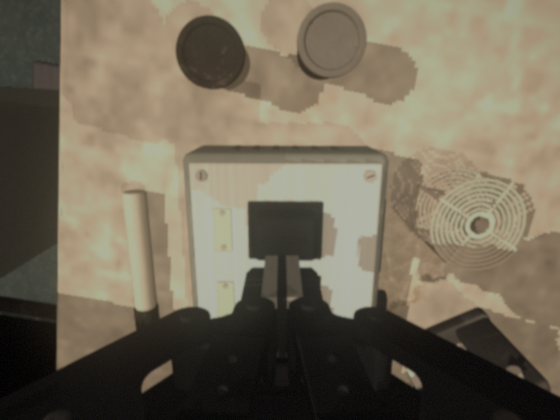

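View pics/side1.png

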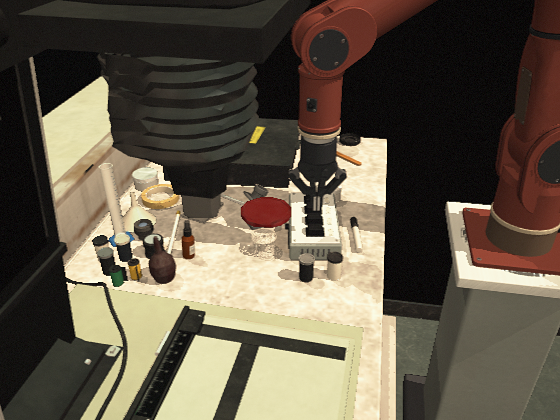

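The wrist view shows the key 1 blob spanning columns 249–322 and rows 201–258, with the far plate edge at row about 162 (columns 187–384). The side view shows the fingers over the row of keys, clear of everything.

Run:
```python
import pickle; from h import *
c=pickle.load(open("wrist1.pkl","rb")); print(c["pose"][:3,3])
for z,u,v in [(.068,249,258),(.068,322,258),(.062,249,258),(.062,322,258),(.052,187,162),(.052,384,162)]: print(z,u,v,ray(c,u,v,z).round(4))
uy=np.array([-.17,.985]);ux=np.array([.985,.17])
k=np.array([.4719,.12])
for z in(.068,.062): print(z,[np.round(pix(c,[*(k+sx*.017*ux+sy*.013*uy),z])) for sx,sy in((-1,-1),(1,-1),(-1,1),(1,1))])
im=c["image"]; print(im[190:275:3,300].mean(1).round())
```

```text
[0.45819033 0.18809922 0.25793639]
0.068 249 258 [0.4541 0.1039 0.068 ]
0.068 322 258 [0.4935 0.1109 0.068 ]
0.062 249 258 [0.454  0.1012 0.062 ]
0.062 322 258 [0.4947 0.1085 0.062 ]
0.052 187 162 [0.4114 0.1476 0.052 ]
0.052 384 162 [0.5186 0.1665 0.052 ]
0.068 [array([255., 258.]), array([317., 259.]), array([254., 213.]), array([318., 213.])]
0.062 [array([256., 254.]), array([316., 254.]), array([255., 210.]), array([317., 210.])]
[173. 173. 173. 169.  88.  55.  56.  52.  50.  52.  54.  56.  54.  53.
  52.  50.  50.  50.  49.  49.  49.  49.  49.  79. 159. 155.  79.  56.
  59.]
```

Emit:
send_rows(deltas=[{"grip": 255, "offset": [0, -0.001, -0.02], "dr": [0, 0, 0]}, {"grip": 255, "offset": [0, -0.001, -0.038], "dr": [0, 0, 0]}, {"grip": 255, "offset": [0, -0.001, -0.044], "dr": [0, 0, 0]}, {"grip": 255, "offset": [0, -0.001, -0.044], "dr": [0, 0, 0]}, {"grip": 255, "offset": [0, -0.001, -0.044], "dr": [0, 0, 0]}])

```text
time_s: 1.5
position: [0.4728, 0.1181, 0.0734]
orientation: [2.019, 2.406, 0.002]
contact_force: [-0.5, 0.1, -0.1]
grip_width: 0.0
grasp_force: 0.0
```

Emit:
send_rows(deltas=[{"grip": 255, "offset": [0, 0, -0.001], "dr": [0, 0, 0]}, {"grip": 255, "offset": [0, 0, -0.003], "dr": [0, 0, 0]}, {"grip": 255, "offset": [0, 0, -0.005], "dr": [0, 0, 0]}, {"grip": 255, "offset": [0, 0, -0.005], "dr": [0, 0, 0]}, {"grip": 255, "offset": [0, 0, -0.005], "dr": [0, 0, 0]}])

```text
time_s: 2.0
position: [0.4723, 0.1181, 0.0675]
orientation: [2.019, 2.406, 0.001]
contact_force: [1.0, 0.7, 3.4]
grip_width: -0.0001
grasp_force: 1.0
```

Emit:
send_rows(deltas=[{"grip": 255, "offset": [0, 0, -0.001], "dr": [0, 0, 0]}, {"grip": 255, "offset": [0, 0, -0.001], "dr": [0, 0, 0]}, {"grip": 255, "offset": [0, 0, -0.001], "dr": [0, 0, 0]}])

```text
time_s: 2.3
position: [0.4722, 0.1181, 0.0664]
orientation: [2.019, 2.406, 0.001]
contact_force: [1.4, 0.2, 1.7]
grip_width: 0.0
grasp_force: 1.1
```

Key 1 gives springily at about 67 mm, so it's up. On to key 2.

Emit:
send_rows(deltas=[{"grip": 255, "offset": [0, 0, 0.016], "dr": [0, 0, 0]}, {"grip": 255, "offset": [0.004, -0.022, 0.016], "dr": [0, 0, 0]}, {"grip": 255, "offset": [0.008, -0.045, 0.016], "dr": [0, 0, 0]}, {"grip": 255, "offset": [0.008, -0.045, 0.008], "dr": [0, 0, 0]}, {"grip": 255, "offset": [0.008, -0.045, 0.003], "dr": [0, 0, 0]}, {"grip": 255, "offset": [0.008, -0.045, 0.001], "dr": [0, 0, 0]}, {"grip": 255, "offset": [0.008, -0.045, 0.0], "dr": [0, 0, 0]}, {"grip": 255, "offset": [0.008, -0.045, 0.0], "dr": [0, 0, 0]}])

```text
time_s: 3.1
position: [0.4796, 0.0736, 0.0662]
orientation: [-2.018, -2.407, 0.001]
contact_force: [-1.3, 0.0, 2.3]
grip_width: -0.0001
grasp_force: 1.1
```

Emit:
send_rows(deltas=[{"grip": 255, "offset": [0, 0, 0], "dr": [0, 0, 0]}, {"grip": 255, "offset": [0, 0, 0], "dr": [0, 0, 0]}])

```text
time_s: 3.3
position: [0.48, 0.0735, 0.0665]
orientation: [-2.019, -2.407, -0.001]
contact_force: [-1.4, 1.6, 2.3]
grip_width: -0.0
grasp_force: 1.1
```

Key 2 is in contact at 66 mm with about 2 N, so it's up. Key 3 next.

Emit:
send_rows(deltas=[{"grip": 255, "offset": [0, 0, 0.016], "dr": [0, 0, 0]}, {"grip": 255, "offset": [0.004, -0.022, 0.016], "dr": [0, 0, 0]}, {"grip": 255, "offset": [0.008, -0.045, 0.016], "dr": [0, 0, 0]}, {"grip": 255, "offset": [0.008, -0.045, 0.008], "dr": [0, 0, 0]}, {"grip": 255, "offset": [0.008, -0.045, 0.003], "dr": [0, 0, 0]}, {"grip": 255, "offset": [0.008, -0.045, 0.001], "dr": [0, 0, 0]}, {"grip": 255, "offset": [0.008, -0.045, 0.0], "dr": [0, 0, 0]}, {"grip": 255, "offset": [0.008, -0.045, 0.0], "dr": [0, 0, 0]}])

```text
time_s: 4.1
position: [0.4877, 0.0286, 0.0662]
orientation: [-2.018, -2.407, 0.001]
contact_force: [-1.4, -0.1, 2.5]
grip_width: -0.0001
grasp_force: 1.1
```

Emit:
send_rows(deltas=[{"grip": 255, "offset": [0, 0, 0], "dr": [0, 0, 0]}, {"grip": 255, "offset": [0, 0, 0], "dr": [0, 0, 0]}])

```text
time_s: 4.3
position: [0.488, 0.0285, 0.0665]
orientation: [-2.019, -2.407, -0.001]
contact_force: [-0.9, 0.5, 2.4]
grip_width: -0.0001
grasp_force: 1.1
```

Key 3 is up too. Key 4 next.

Emit:
send_rows(deltas=[{"grip": 255, "offset": [0, 0, 0.016], "dr": [0, 0, 0]}, {"grip": 255, "offset": [0.004, -0.022, 0.016], "dr": [0, 0, 0]}, {"grip": 255, "offset": [0.008, -0.045, 0.016], "dr": [0, 0, 0]}, {"grip": 255, "offset": [0.008, -0.045, 0.008], "dr": [0, 0, 0]}, {"grip": 255, "offset": [0.008, -0.045, 0.003], "dr": [0, 0, 0]}, {"grip": 255, "offset": [0.008, -0.045, 0.001], "dr": [0, 0, 0]}, {"grip": 255, "offset": [0.008, -0.045, 0.0], "dr": [0, 0, 0]}, {"grip": 255, "offset": [0.008, -0.045, 0.0], "dr": [0, 0, 0]}])

```text
time_s: 5.1
position: [0.4958, -0.0164, 0.0662]
orientation: [-2.018, -2.407, 0.0]
contact_force: [-0.2, 0.3, -0.9]
grip_width: -0.0002
grasp_force: 0.0
```

Emit:
send_rows(deltas=[{"grip": 255, "offset": [0, 0, 0], "dr": [0, 0, 0]}, {"grip": 255, "offset": [0, 0, 0], "dr": [0, 0, 0]}])

```text
time_s: 5.3
position: [0.4961, -0.0168, 0.0665]
orientation: [2.019, 2.407, 0.0]
contact_force: [-0.4, 0.1, 0.3]
grip_width: -0.0005
grasp_force: 0.0
```

There is no contact at 66 mm, so key 4 sits low. I'll lower gently until it is felt.

Emit:
send_rows(deltas=[{"grip": 255, "offset": [0, 0, -0.002], "dr": [0, 0, 0]}, {"grip": 255, "offset": [0, 0, -0.0035], "dr": [0, 0, 0]}, {"grip": 255, "offset": [0, 0, -0.0045], "dr": [0, 0, 0]}, {"grip": 255, "offset": [0, 0, -0.0045], "dr": [0, 0, 0]}, {"grip": 255, "offset": [0, 0, -0.0045], "dr": [0, 0, 0]}])

```text
time_s: 5.8
position: [0.496, -0.017, 0.062]
orientation: [2.019, 2.407, 0.0]
contact_force: [-1.7, 0.4, 3.2]
grip_width: -0.0001
grasp_force: 1.5
```

Felt at 62 mm, so key 4 is the latched one. I'll lift clear, then press it once to the end stop.

Emit:
send_rows(deltas=[{"grip": 255, "offset": [0, 0, 0.01], "dr": [0, 0, 0]}, {"grip": 255, "offset": [0, 0, 0.01], "dr": [0, 0, 0]}, {"grip": 255, "offset": [0, 0, 0.002], "dr": [0, 0, 0]}, {"grip": 255, "offset": [0, 0, -0.001], "dr": [0, 0, 0]}, {"grip": 255, "offset": [0, 0, -0.003], "dr": [0, 0, 0]}, {"grip": 255, "offset": [0, 0, -0.0048], "dr": [0, 0, 0]}, {"grip": 255, "offset": [0, 0, -0.0048], "dr": [0, 0, 0]}, {"grip": 255, "offset": [0, 0, -0.0048], "dr": [0, 0, 0]}])

```text
time_s: 6.6
position: [0.4961, -0.017, 0.0575]
orientation: [2.019, 2.406, 0.0]
contact_force: [-2.7, -0.6, 10.7]
grip_width: -0.0002
grasp_force: 5.4
```

End stop reached (57.5 mm, 10.7 N). I'll release it, lift clear and look.

Emit:
send_rows(deltas=[{"grip": 255, "offset": [0, 0, 0.01], "dr": [0, 0, 0]}, {"grip": 255, "offset": [0, 0, 0.04], "dr": [0, 0, 0]}, {"grip": 255, "offset": [0, 0, 0.08], "dr": [0, 0, 0]}, {"grip": 255, "offset": [0, 0, 0.12], "dr": [0, 0, 0]}, {"grip": 255, "offset": [0, -0.02, 0.16], "dr": [0, 0, 0]}, {"grip": 255, "offset": [0, -0.04, 0.17], "dr": [0, 0, 0]}, {"grip": 255, "offset": [0, -0.04, 0.17], "dr": [0, 0, 0]}, {"grip": 255, "offset": [0, -0.04, 0.17], "dr": [0, 0, 0]}])

```text
time_s: 7.4
position: [0.4955, -0.057, 0.2267]
orientation: [-2.02, -2.405, 0.0]
contact_force: [-0.8, 1.0, -0.4]
grip_width: -0.0003
grasp_force: 0.0
```

Run:
```python
from rig import r
import cv2
c=r.camera("wrist"); cv2.imwrite("pics/w2.png",c["image"][:,:,::-1])
s=r.get_state(); print(s["time_s"],s["position"],s["contact_force"])
```

```text
7.45 [ 0.49533843 -0.05638936  0.22617317] [-0.06465492  1.11572284 -0.10109771]
```

View pics/w2.png

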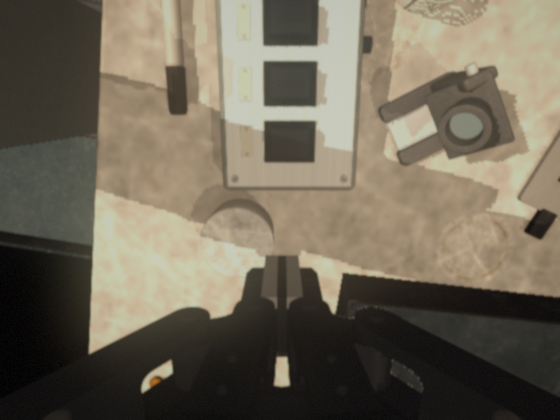

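The wrist view shows keys 2–4 at rows of about 20, 84 and 142, with nothing displaced. Key height is hard to judge from straight above, so I'll go back to the oblique start view to compare.

Emit:
send_rows(deltas=[{"grip": 255, "offset": [0.03, 0.01, 0.004], "dr": [0, 0, -2]}, {"grip": 255, "offset": [0.06, 0.02, 0.004], "dr": [0, 0, -4]}, {"grip": 255, "offset": [0.09, 0.03, 0.004], "dr": [0, 0, -6]}, {"grip": 255, "offset": [0.12, 0.04, 0.004], "dr": [0, 0, -8]}, {"grip": 255, "offset": [0.15, 0.056, 0.004], "dr": [0, 0, -10]}, {"grip": 255, "offset": [0.154, 0.056, 0.004], "dr": [0, 0, -10]}, {"grip": 255, "offset": [0.154, 0.056, 0.004], "dr": [0, 0, -10]}, {"grip": 255, "offset": [0.154, 0.056, 0.004], "dr": [0, 0, -10]}])

```text
time_s: 8.25
position: [0.6491, -0.0011, 0.2301]
orientation: [-2.22, -2.221, 0.002]
contact_force: [0.7, 0.6, 0.2]
grip_width: 0.0001
grasp_force: 0.0
```

Run:
```python
from rig import r
import cv2,pickle,numpy as np
c=r.camera("wrist"); a=pickle.load(open("wrist.pkl","rb"))
f=lambda i:cv2.resize(i[0:270,0:220,::-1],None,fx=1.8,fy=1.8,interpolation=cv2.INTER_CUBIC)
cv2.imwrite("pics/cmp.png",cv2.convertScaleAbs(np.hstack([f(a["image"]),f(c["image"])]),alpha=1.5)); print(r.get_state()["contact_force"])
```

```text
[-0.16392067  0.61490661  0.13872226]
```

View pics/cmp.png

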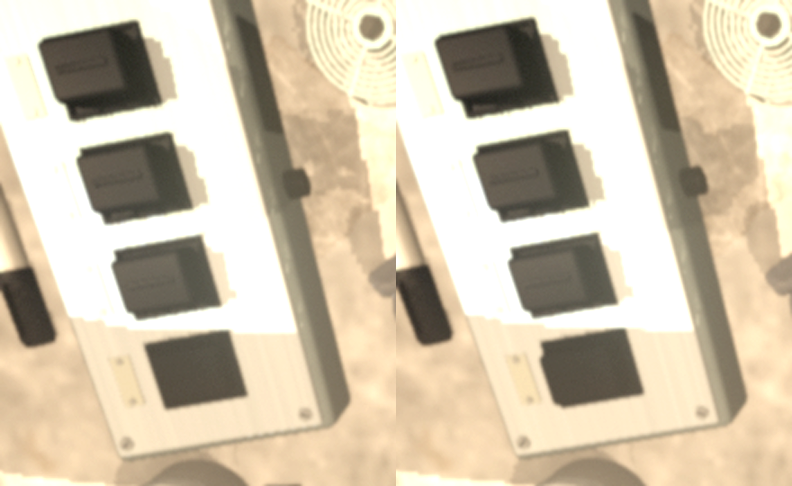

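In the before/after comparison key 4 at about (590,368) now protrudes to the left like the other three (before: flush at (195,370)). It is up, keys 1–3 are unchanged, and the reel and marker stand where they were.

```bash
python3 -c "from rig import r; print(r.sign_off())"
```

```text
the job is handed in; nothing more can be done
None
```

I tapped all four keys from left to right, found key 4 latched, pressed it once to its end stop and let it spring back up; the last picture shows all four keys up, nothing around the box looked moved, and the job was handed in after about 8 s.

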